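Load the long electrode holder into the tip-change stand and lock it

TASK

Get the long electrode holder ready for a tip change: turn the lock ring of the tip-change stand fully open by its upright pin, pull the longest of the three electrode holders straight up out of the storage rack, and slide it upright from the open front into the stand's fork, flange under the ring, until it sits centred with the flange down flat on the fork. Then let go of it and turn the lock ring all the way round to its locked mark. Leave the two short holders and the tools on the bench where they are.

Things in the scene. Friction and masses are not known exactly. Their poses are not given: they have to be found in the camera images.
- rack: Fixed aluminium storage rack, 72 (x) x 210 (y) x 95 mm high; place and yaw vary. Origin: centre of its underside; z up. Its 12 mm top plate has three 22 mm wells at y = -68, 0, +68 mm. In each stands an electrode holder, shank down, flange resting on the plate (flange underside 95 mm above the bench); which holder is in which well varies.
- long_holder: The long electrode holder, loose, about 150 g, 190 mm long. Origin: centre of its foot; z along it, up. From the foot: brass shank 16 mm diameter, 0 to 80 mm; steel flange 40 mm diameter, 80 to 88 mm; steel barrel 20 mm diameter, 88 to 170 mm; copper cap tapering from 20 to 10 mm, 170 to 190 mm. Grip it on the upper barrel, from above.
- flange_underside (a point): Point on the axis of the long holder at the underside of its flange, 80 mm above its foot. Its axes are those of the long holder.
- barrel_grip (a point): Point on the axis of the long holder, 160 mm above its foot: a good grip height.
- short_holder_1: Short electrode holder, 128 mm long, to be left in its well: the same shank and flange, barrel and cap only 40 mm long above the flange. Origin: centre of its foot, z up.
- short_holder_2: Short electrode holder, 128 mm long, to be left in its well: as the other short one, with a dark collar of 26 mm diameter just over the flange. Origin: centre of its foot, z up.
- stand: Fixed grey tip-change stand, foot 150 x 130 mm; place and yaw vary. Origin: on the bench under the fork's seat; -x is the open front. A column at the back (x > 59 mm) carries a steel fork plate 10 mm thick, top 120 mm above the bench, with a 22 mm wide slot for the shank along x, open at the front (x = -50 mm), ending at x = +11 mm.
- seat (a point): Seat: on the vertical axis of ring and fork, at the height of the fork plate's top. Axes as the stand's. Over the plate lies the C-shaped dark lock ring, radii 15 and 36 mm, underside 16 mm and top 24 mm over the plate, mouth over 25 mm wide: the flange goes under the ring, the barrel through its mouth. Guide pins with heads, 31 mm high over the plate, stand at its right and back.
- lock_ring (a joint): Angle of the lock ring, rad: 0 = open (a stop; mouth to the fork's front), 1.571 = locked mark (a stop; ring lies across the front), growing counter-clockwise from above. Starts in between; friction 0.08 N m keeps it where left. In the stand's frame the lever points 60 degrees from +x towards +y when open (left, back) and 150 degrees when locked (left, front, over a white mark on the index tab).
- ring_pin (a point): Centre of the graspable upper part of the lock ring's upright steel pin, 14 mm diameter, 85 mm from the ring's axis, standing on the ring's lever; this point lies 172 mm above the bench, the pin's top 190 mm, the lever's top 144 mm.
- long_nose_pliers: Pliers, 55 x 186 x 11 mm, lying at the front of the bench; leave alone. Origin: centre of its underside.
- spanner_13: Open spanner, 27 x 150 x 8 mm, lying behind the rack; leave alone. Origin: centre of its underside.
- calliper: Calliper, 59 x 264 x 8 mm, lying in front of the stand; leave alone. Origin: centre of its underside.
There are look-alikes about, which are no part of the job. Leave any purple look-alike of the long_holder alone.

How it is judged:
On the way, in this order (a step that is already met when the one before it is completed fails the run):
1. the lock ring is turned fully open (within 0.1 rad of its open stop) (value of joint lock_ring below 0.1 rad), for 0.2 s.
2. the long holder is pulled out of the rack, its foot above the rack's top (z of long_holder in the frame of rack above 0.098 m), for 0.1 s.
3. the long holder sits upright in the fork, flange flat on the plate (horizontal distance between flange_underside and seat below 0.008 m and z of flange_underside in the frame of seat between -0.003 and 0.003 m and angle between long_holder's own z axis and vertical below 0.06 rad), for 0.2 s.
4. the lock ring is turned to its locked mark (all of step 3 and value of joint lock_ring above 1.47 rad), for 0.2 s.
At the end, for the whole second after the job is handed in: Long holder at rest in the fork: flange underside centre within 8 mm of the seat axis and 3 mm of the fork plate's height, tilt under 0.06 rad; lock ring within 0.1 rad of its locked mark; short holders, pliers, spanner and calliper within 20 mm of their start places (all of step 4 and linear speed of long_holder below 0.02 m/s and distance of each of short_holder_1, short_holder_2, long_nose_pliers, spanner_13, calliper from where it was at the start of the episode below 0.02 m); the robot touches nothing.
It fails at once if a short holder or a tool on the bench is moved by more than 20 mm (distance of any of short_holder_1, short_holder_2, long_nose_pliers, spanner_13, calliper from where it was at the start of the episode above 0.02 m).
It also fails if it takes over 72 s, if anything falls off the work surface, if the arm or the gripper's body presses on something with over 40 N, if the wrist force passes 120 N, or if a joint passes its speed limit or range.

ROBOT

A 6-joint arm with a two-finger parallel gripper is mounted at the origin on a cart in front of the work surface, level with it; the furniture and walls round the work are solid. World frame = base frame: x ahead of the robot, y to its left, z up, the work surface at z = 0. Lengths are in m, angles in rad, forces in N, time in s.
With the tool pointing down it reaches from about 0.4 to 0.825 m from the base axis. Payload 7 kg.
Tool frame: the origin (TCP) lies at the very end of the fingers, on their centre line; the grasp point (between the pads) lies arm.grip_point_offset behind it (arm.grip_point_offset is the distance from the TCP to the grasp point, in m); z points along the fingers, y is the line along which they close (so a half turn about z gives the same grasp; the last joint's range is limited). The gripper opens to 88 mm and grips with 3 to 60 N. Pads are 19 mm wide; open, the fingers measure 130 mm over their backs; the gripper's body (78 mm by 193 mm) begins 47 mm behind the grasp point.
Start: joints at [-0.918, 0.359, 0.012, 0, -1.224, -0.288], TCP at [0.241, -0.631, 0.227] pointing down, gripper open.
Joint ranges: [-3.07, 3.07], [-1.43, 2.12], [-1.02, 1.25], [-3.03, 1.67], [-3.05, -0], [-3.03, 3.03]. Speed limits (rad/s): [2.39, 2.39, 3.01, 3.14, 3.14, 3.14].

INTERFACE

Orientations are given as [roll, pitch, yaw] about the fixed x, y, z axes, in that order (R = Rz(yaw) Ry(pitch) Rx(roll)).
In Python, from station import arm gives the robot as it stands.
- The arm moves only by the shell command python3 -m crank 'ROWS' [OPENING] [FORCE]. ROWS is JSON, a list of rows, each an object of numbers: "dx", "dy", "dz": the shift along the tool's x, y, z in cm; "wx", "wy", "wz": the turn, a rotation vector about the tool's x, y, z in degrees. A call has exactly 10 rows; each row is the pose to reach, as a shift and turn from the pose commanded when the call began, along the tool's axes at that moment; what a row does not reach only later rows make up. A row lasts 1/8 s, in which the tool goes at most 62.5 mm and 10.7 degrees, less where a joint would pass 70% of its speed; a pose out of reach is approached as far as the arm can. A call with a gripper value outside its range is refused whole. OPENING is the finger opening in cm, from 0 to 8.76, set as the call begins (- or left out, the last holds). The fingers move at their own pace and stop on an object; FORCE is the grip in N (left out, the last holds). Time passes only in rows, so rows that repeat a pose let the fingers close, or fill a call up. It gives the time, the measured TCP pose, the force, the opening and the grip force at its end, in the units of the state.
- arm.get_state(): the state, without advancing time (a new reading comes with each control period).
- arm.grab_frame(name): name is "scene" or "top" or "wrist"; returns the picture (420x560x3 uint8, red, green, blue); there is no depth.
- arm.calibration(name): a dict with "fx", "fy", "cx", "cy" (pixels), "dist_coeffs" ([k1, k2, p1, p2, k3] as OpenCV has them; the pictures are not rectified), "world_from_camera" (4x4, takes a point from camera to world coordinates). Camera axes: x right, y down, z forward; pixel columns grow to the right and rows downward; lengths in m; the calibration is good to about 2 mm. A picture is of the moment at which its call begins: read the wrist's pose just before it. calibration takes no time and is no camera call; for the wrist camera it gives the pose at the moment of the call.
- arm.job_done(): hands the job in; it is judged then, once.
Trained networks look in the newest picture that a camera, given by its name, has taken for a name from the list of things; names that differ only in an ending like _2 or _b are one class to them, and where a whole thing is asked for, a point or a joint stands for the part that bears it (a point fixed in the world has none). Each returns a list of dicts, best first, with "confidence" (0 to 1); they miss things now and then, are a little off and sometimes report something else, mostly with a low value. They report only what shows in the picture. A call takes as long as a camera call. They do not tell look-alikes from the thing itself.
- arm.find_in(camera, query): "centre" ([x, y, z] in m, in world coordinates, good to about 4 mm: the middle of the surface that is visible of it).
- arm.masks_of(camera, query): "pixels" (420x560 bool, what is visible of it).
- arm.mark_of(camera, query): "centre" ([x, y, z] in m, in world coordinates, good to about 4 mm: a listed point, or the origin of a listed thing).
The state is a dict: "t": time; "q": joint angles; "qd": joint speeds; "joint_efforts": joint torques, N m; "eef_pos": TCP position; "ee_rot": TCP orientation; "force": force on the tool from outside, world axes, zero at the start; "moment": the same for the moment, N m; "width": finger opening in m; "gripper_force": force on a finger pad.
Only numpy, scipy, OpenCV 4.12 (cv2) and the standard library are available. Lean on these libraries where they do the work, as an engineer would, in place of code of your own. Each camera call takes 0.05 s, during which the arm holds its last target. There are 200 camera calls.

## Working session

There is one attempt and no reset: what is moved stays moved. The work goes in short steps, Python scripts to look and compute and a shell command to move; the robot and the scene stay as the last step left them, time stands still between calls to the robot, and variables do not carry over. Pictures are saved under pics/ and viewed, at most 10 in all, crops included, and the job is handed in when it is done.

```bash
ls; mkdir -p pics
cat > h.py <<'E'
import numpy as np, cv2
from station import arm
def snap(c,n):
    f=arm.grab_frame(c); cv2.imwrite(f'pics/{n}.png',f[:,:,::-1]); return f
def proj(c,p):
    k=arm.calibration(c); T=np.linalg.inv(np.array(k['world_from_camera']))
    K=np.array([[k['fx'],0,k['cx']],[0,k['fy'],k['cy']],[0,0,1]])
    return cv2.projectPoints(np.atleast_2d(np.array(p,float)),cv2.Rodrigues(T[:3,:3])[0],T[:3,3],K,np.array(k['dist_coeffs'],float))[0][:,0]
def ray(c,uv):
    k=arm.calibration(c); T=np.array(k['world_from_camera'])
    K=np.array([[k['fx'],0,k['cx']],[0,k['fy'],k['cy']],[0,0,1]])
    u=cv2.undistortPoints(np.array([[uv]],float),K,np.array(k['dist_coeffs'],float))[0,0]
    return T[:3,3],T[:3,:3]@np.array([u[0],u[1],1])
def at_z(c,uv,z):
    o,d=ray(c,uv); return o+d*(z-o[2])/d[2]
E
python3 - <<'E'
from h import *
np.set_printoptions(precision=4,suppress=True)
a=snap('top','top0');b=snap('scene','scene0');
cv2.imwrite('pics/both.png',np.hstack([a,b])[:,:,::-1][:, :])
s=arm.get_state();print(s['t'],s['eef_pos'],s['ee_rot'],arm.grip_point_offset)
for c in ['top','scene']:
  print(c,np.array(arm.calibration(c)['world_from_camera'])[:3,3])
  for q in ['rack','long_holder','barrel_grip','short_holder_1','stand','seat','ring_pin','calliper','long_nose_pliers']:
    for r in arm.mark_of(c,q): print(q,np.array(r['centre']),round(r['confidence'],2),proj(c,r['centre'])[0].round())
print(arm.get_state()['t'])
E
```

```text
pics
0.1 [ 0.2407 -0.6302  0.2257] [ 3.1402 -0.0001 -2.7769] 0.0188
top [ 0.4062 -0.0259  1.2859]
rack [ 0.5327 -0.1732  0.0032] 0.7 [321. 219.]
long_holder [ 0.53   -0.1751  0.014 ] 0.76 [322. 219.]
long_holder [ 0.6291 -0.1539 -0.0041] 0.72 [313. 187.]
barrel_grip [ 0.6307 -0.1471  0.1592] 0.75 [317. 176.]
barrel_grip [ 0.5314 -0.1787  0.1756] 0.54 [330. 213.]
short_holder_1 [ 0.5207 -0.2411  0.0191] 0.63 [345. 222.]
short_holder_1 [ 0.5368 -0.1081  0.0144] 0.63 [299. 217.]
stand [ 0.6074  0.0771 -0.0009] 0.57 [236. 194.]
seat [0.6084 0.0773 0.117 ] 0.76 [232. 187.]
ring_pin [0.5878 0.1596 0.1717] 0.65 [198. 191.]
calliper [ 0.3833  0.1883 -0.0024] 0.97 [197. 270.]
long_nose_pliers [ 0.3752 -0.1319  0.0025] 0.76 [307. 273.]
scene [-0.0124  0.6342  0.5298]
rack [ 0.5289 -0.1756  0.0012] 0.71 [312. 242.]
long_holder [ 0.5275 -0.1751  0.0143] 0.9 [313. 238.]
long_holder [ 0.6346 -0.1493  0.0004] 0.89 [273. 234.]
barrel_grip [ 0.6315 -0.1489  0.1561] 0.92 [274. 179.]
barrel_grip [ 0.5294 -0.1787  0.1717] 0.86 [315. 178.]
short_holder_1 [ 0.5229 -0.2428  0.0111] 0.86 [329. 230.]
short_holder_1 [ 0.5393 -0.113   0.0094] 0.78 [294. 247.]
short_holder_1 [ 0.3765 -0.1348 -0.0019] 0.28 [357. 270.]
stand [0.6119 0.0761 0.0026] 0.94 [217. 273.]
seat [0.6074 0.0765 0.122 ] 0.85 [215. 225.]
seat [ 0.5308 -0.1767  0.0905] 0.7 [313. 209.]
ring_pin [0.5856 0.1583 0.1764] 0.66 [190. 218.]
ring_pin [ 0.5286 -0.174   0.0159] 0.49 [312. 237.]
calliper [ 0.3836  0.1835 -0.0051] 0.85 [264. 346.]
long_nose_pliers [ 0.3765 -0.1327  0.0001] 0.89 [357. 269.]
1.0
```

Run:
```python
import cv2,numpy as np
a=cv2.imread('pics/top0.png')[130:260,160:400];b=cv2.imread('pics/scene0.png')[140:310,150:400]
a=cv2.resize(a,(560,303),interpolation=3);b=cv2.resize(b,(400,272),interpolation=3)
b=cv2.resize(cv2.imread('pics/scene0.png')[150:290,150:400],(520,291),interpolation=3)
a=cv2.resize(cv2.imread('pics/top0.png')[140:270,160:392],(520,291),interpolation=3)
cv2.imwrite('pics/crop0.png',np.vstack([a,b]))
```

```text
(no output)
```

View pics/crop0.png

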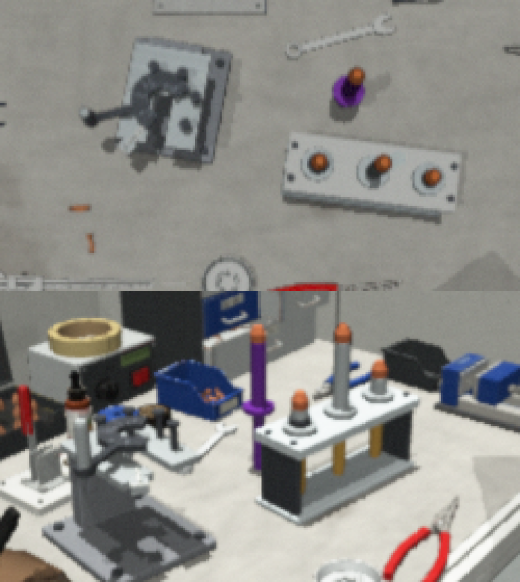

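View pics/scene0.png

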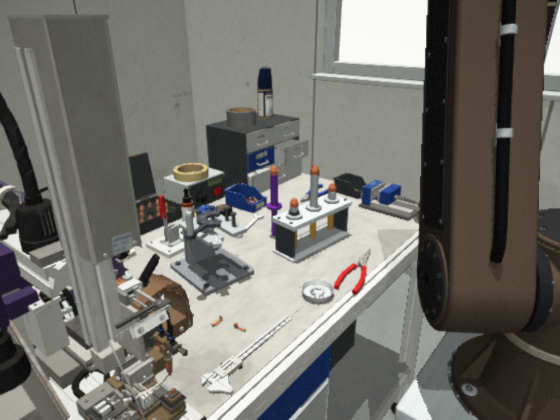

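The long holder is the grey one in the middle well (scene 313,190). The other candidates are the purple look-alike behind the rack (273,200) and the short holders (295,208) and (332,193). From the white mark, the stand yaw is about -12°. Next I move to look from above.

```bash
cat >> h.py <<'E'
from scipy.spatial.transform import Rotation as Ro
def goto(p,yaw_deg,s=None):
    "print dx dy dz (cm), rotvec(deg) in tool axes from the current pose to a tool-down pose"
    s=s or arm.get_state(); R=Ro.from_euler('xyz',s['ee_rot'])
    d=R.inv().apply(np.array(p)-s['eef_pos'])*100
    w=(R.inv()*Ro.from_euler('xyz',[180,0,yaw_deg],degrees=True)).as_rotvec(degrees=True)
    print('to',np.round(p,4),yaw_deg,'d',d.round(2),'w',w.round(2))
E
python3 - <<'E'
from h import *
goto([0.4,-0.2,0.42],-110); goto([0.5,0.06,0.42],-76)
print(np.array(arm.calibration('wrist')['world_from_camera']).round(3))
E
```

```text
to [ 0.4  -0.2   0.42] -110 d [-30.24  34.54 -19.34] w [  0.   -0.  -49.1]
to [0.5  0.06 0.42] -76 d [-48.85  55.26 -19.34] w [  0.   -0.  -83.1]
[[-0.356  0.906  0.231  0.18 ]
 [ 0.935  0.345  0.088 -0.654]
 [ 0.     0.247 -0.969  0.384]
 [ 0.     0.     0.     1.   ]]
```

```bash
python3 -m crank '[{"dx":-2,"dy":3,"dz":-5},{"dx":-5,"dy":6,"dz":-10},{"dx":-9,"dy":9,"dz":-15,"wz":-10},{"dx":-14,"dy":13,"dz":-17,"wz":-20},{"dx":-19,"dy":17,"dz":-19.3,"wz":-30},{"dx":-24,"dy":21,"dz":-19.3,"wz":-40},{"dx":-29,"dy":25,"dz":-19.3,"wz":-50},{"dx":-34,"dy":29,"dz":-19.3,"wz":-60},{"dx":-39,"dy":34,"dz":-19.3,"wz":-70},{"dx":-43,"dy":38,"dz":-19.3,"wz":-80}]' 8.7 20; python3 -c "
from h import *
goto([0.6,0.05,0.42],-76)"
```

```text
to [0.6  0.05 0.42] -76 d [-57.84  50.76 -19.34] w [  0.   -0.  -83.1]$[0]: bad value
```

```bash
python3 -m crank '[{"dx":-2,"dy":3,"dz":-5,"wx":0,"wy":0,"wz":0},{"dx":-5,"dy":6,"dz":-10,"wx":0,"wy":0,"wz":0},{"dx":-9,"dy":9,"dz":-15,"wx":0,"wy":0,"wz":-10},{"dx":-14,"dy":13,"dz":-17,"wx":0,"wy":0,"wz":-20},{"dx":-19,"dy":17,"dz":-19.3,"wx":0,"wy":0,"wz":-30},{"dx":-24,"dy":21,"dz":-19.3,"wx":0,"wy":0,"wz":-40},{"dx":-29,"dy":25,"dz":-19.3,"wx":0,"wy":0,"wz":-50},{"dx":-34,"dy":29,"dz":-19.3,"wx":0,"wy":0,"wz":-60},{"dx":-39,"dy":34,"dz":-19.3,"wx":0,"wy":0,"wz":-70},{"dx":-43,"dy":38,"dz":-19.3,"wx":0,"wy":0,"wz":-80}]' 8.7 20; python3 -c "
from h import *
goto([0.6,0.05,0.42],-76)"
```

```text
t: 2.25
eef_pos: [0.4965, -0.1438, 0.4199]
ee_rot: [-3.141, -0.0, -1.375]
force: [0.9, -0.2, -0.5]
width: 0.0869
gripper_force: 0.0
to [0.6  0.05 0.42] -76 d [-16.99 -13.92   0.  ] w [-0.05 -0.01 -2.76]
```

```bash
python3 -m crank '[{"dx":-4,"dy":-3,"dz":0,"wx":0,"wy":0,"wz":0},{"dx":-8,"dy":-6,"dz":0,"wx":0,"wy":0,"wz":0},{"dx":-12,"dy":-9,"dz":0,"wx":0,"wy":0,"wz":-2},{"dx":-15,"dy":-12,"dz":0,"wx":0,"wy":0,"wz":-3},{"dx":-15,"dy":-13,"dz":0,"wx":0,"wy":0,"wz":-3},{"dx":-15,"dy":-13,"dz":0,"wx":0,"wy":0,"wz":-3},{"dx":-15,"dy":-13,"dz":0,"wx":0,"wy":0,"wz":-3},{"dx":-15,"dy":-13,"dz":0,"wx":0,"wy":0,"wz":-3},{"dx":-15,"dy":-13,"dz":0,"wx":0,"wy":0,"wz":-3},{"dx":-15,"dy":-13,"dz":0,"wx":0,"wy":0,"wz":-3}]'
python3 - <<'E'
from h import *
np.set_printoptions(precision=4,suppress=True)
snap('wrist','w1')
for q in ['ring_pin','seat','stand','lock_ring']:
  for r in arm.mark_of('wrist',q): print(q,np.array(r['centre']),round(r['confidence'],2),proj('wrist',r['centre'])[0].round())
s=arm.get_state();print(s['t'],s['eef_pos'],s['ee_rot'],s['q'])
E
```

```text
t: 3.5
eef_pos: [0.5952, 0.0258, 0.4198]
ee_rot: [-3.141, 0.0, -1.329]
force: [-0.2, -0.3, 0.0]
width: 0.0867
gripper_force: 0.0
seat [0.6166 0.0769 0.1219] 0.83 [249. 210.]
stand [ 0.6112  0.0777 -0.0001] 0.89 [257. 193.]Traceback (most recent call last):
  File "<stdin>", line 5, in <module>
ValueError: it knows: barrel_grip, calliper, flange_underside, long_holder, long_nose_pliers, rack, ring_pin, seat, short_holder, spanner, stand
```

View pics/w1.png

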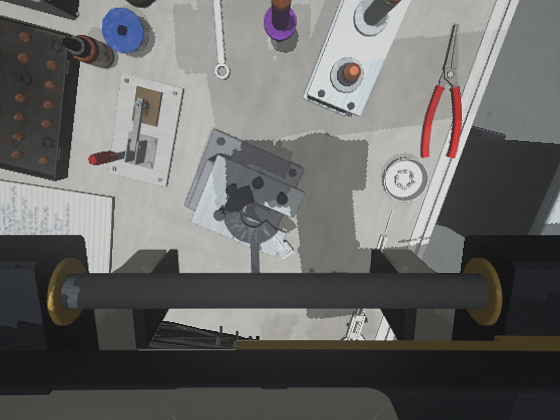

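The wrist view shows the stand at (249,210), with the fork front towards the bottom right and the pin hidden behind the fingers (255,275). I'll shift towards +y to uncover the pin.

```bash
python3 -m crank '[{"dx":-3,"dy":0,"dz":0,"wx":0,"wy":0,"wz":0},{"dx":-6,"dy":0,"dz":0,"wx":0,"wy":0,"wz":0},{"dx":-9,"dy":0,"dz":1,"wx":0,"wy":0,"wz":0},{"dx":-10,"dy":0,"dz":2,"wx":0,"wy":0,"wz":0},{"dx":-10,"dy":0,"dz":3,"wx":0,"wy":0,"wz":0},{"dx":-10,"dy":0,"dz":4,"wx":0,"wy":0,"wz":0},{"dx":-10,"dy":0,"dz":5,"wx":0,"wy":0,"wz":0},{"dx":-10,"dy":0,"dz":5,"wx":0,"wy":0,"wz":0},{"dx":-10,"dy":0,"dz":5,"wx":0,"wy":0,"wz":0},{"dx":-10,"dy":0,"dz":5,"wx":0,"wy":0,"wz":0}]'
python3 - <<'E'
from h import *
np.set_printoptions(precision=4,suppress=True)
f=snap('wrist','w2')
for q in ['ring_pin','seat','stand']:
  for r in arm.mark_of('wrist',q): print(q,np.array(r['centre']),round(r['confidence'],2),proj('wrist',r['centre'])[0].round())
cv2.imwrite('pics/w2c.png',cv2.resize(f[60:270,120:400,::-1],(800,600),interpolation=3))
E
```

```text
t: 4.95
eef_pos: [0.5715, 0.1231, 0.3701]
ee_rot: [-3.141, 0.0, -1.328]
force: [-0.4, 0.2, 1.0]
width: 0.0869
gripper_force: 0.0
ring_pin [0.5888 0.1533 0.1704] 0.76 [251. 214.]
seat [0.6121 0.0761 0.1224] 0.88 [249. 130.]
stand [0.6101 0.0785 0.0014] 0.78 [256. 130.]
```

View pics/w2c.png

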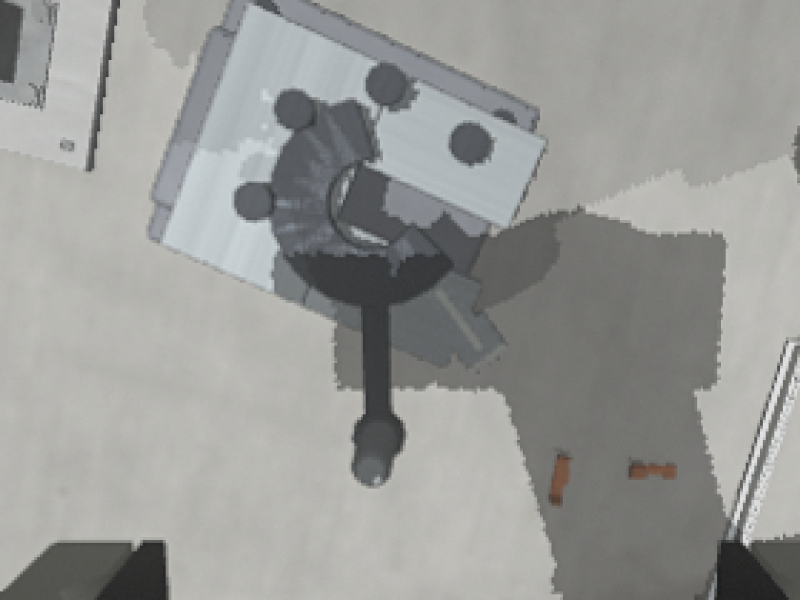

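Run:
```python
from h import *
np.set_printoptions(precision=4,suppress=True)
def P(x,y,z): return at_z('wrist',(120+(x-.5)/2.857,60+(y-.5)/2.857),z)
def yaw(a,b): d=b-a; return np.degrees(np.arctan2(d[1],d[0]))
print('side edge',yaw(P(545,140,.12),P(245,5,.12)),'front edge',yaw(P(545,140,.12),P(510,226,.12))-90, 'lowerside',yaw(P(370,333,.12),P(162,243,.12)))
print('pin top',P(372,466,.19),'seat from ring',P(374,203,.144))
print('ring edge r', np.linalg.norm(P(272,203,.144)-P(374,203,.144)))
print('slot mid at front', P(510,226,.12),P(545,140,.12))
print(arm.get_state()['q'])
for name in [(0.61,0.077)]:
  for p in [(0.5888,.1533),P(372,466,.19)[:2]]:
    d=np.array(p)-name; print(np.degrees(np.arctan2(d[1],d[0])),np.hypot(*d))
```

```text
side edge -9.249367656943493 front edge -7.914918897137184 lowerside -9.797540742161164
pin top [0.5878 0.1566 0.19  ] seat from ring [0.6086 0.0758 0.144 ]
ring edge r 0.03598519954796864
slot mid at front [0.5582 0.0728 0.12  ] [0.5536 0.0396 0.12  ]
[ 0.5467  0.1513  0.0525  0.     -1.4716 -0.304 ]
105.5279839032992 0.07919046659794346
105.60531450178519 0.08267977247145093
```

Run:
```python
from h import *
np.set_printoptions(precision=3,suppress=True)
for uv in [(162,196),(164,222)]:
  o,d=ray('scene',uv)
  for y in (0.0,0.05,.1,.15,.2,.25): print(uv,o+d*(y-o[1])/d[1])
a=cv2.imread('pics/top0.png')[90:220,150:300]; b=cv2.imread('pics/w1.png')[20:220,40:340]
cv2.imwrite('pics/c3.png',np.hstack([cv2.resize(a,(440,381),interpolation=3)[:360],cv2.resize(b,(360,240),interpolation=3).copy()[:240]if 0 else cv2.copyMakeBorder(cv2.resize(b,(360,240)),0,120,0,0,0)]))
goto([.5875,.158,.24],-75)
goto([.5875,.158,.153],-75)
```

```text
(162, 196) [0.889 0.    0.092]
(162, 196) [0.818 0.05  0.126]
(162, 196) [0.747 0.1   0.161]
(162, 196) [0.676 0.15  0.195]
(162, 196) [0.605 0.2   0.23 ]
(162, 196) [0.534 0.25  0.264]
(164, 222) [0.895 0.    0.014]
(164, 222) [0.824 0.05  0.055]
(164, 222) [0.752 0.1   0.095]
(164, 222) [0.68  0.15  0.136]
(164, 222) [0.609 0.2   0.177]
(164, 222) [0.537 0.25  0.217]
to [0.588 0.158 0.24 ] -75 d [-2.99 -2.4  12.98] w [-0.02  0.01 -1.1 ]
to [0.588 0.158 0.153] -75 d [-2.99 -2.39 21.68] w [-0.02  0.01 -1.1 ]
```

View pics/c3.png

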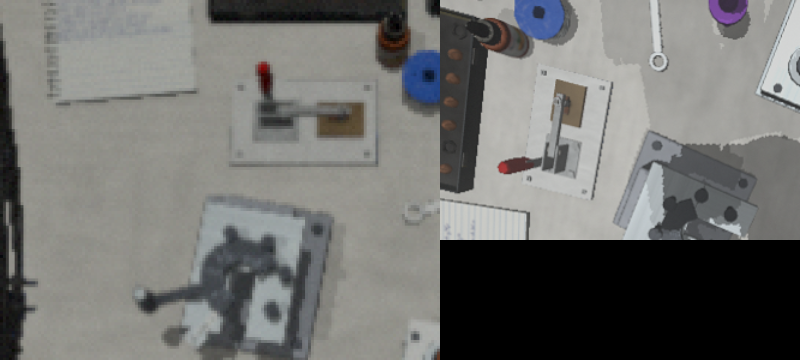

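```bash
python3 -m crank '[{"dx":-1.5,"dy":-1.2,"dz":4,"wx":0,"wy":0,"wz":-1},{"dx":-3,"dy":-2.4,"dz":9,"wx":0,"wy":0,"wz":-1},{"dx":-3,"dy":-2.4,"dz":13,"wx":0,"wy":0,"wz":-1},{"dx":-3,"dy":-2.4,"dz":15,"wx":0,"wy":0,"wz":-1},{"dx":-3,"dy":-2.4,"dz":17,"wx":0,"wy":0,"wz":-1},{"dx":-3,"dy":-2.4,"dz":19,"wx":0,"wy":0,"wz":-1},{"dx":-3,"dy":-2.4,"dz":20.5,"wx":0,"wy":0,"wz":-1},{"dx":-3,"dy":-2.4,"dz":21.5,"wx":0,"wy":0,"wz":-1},{"dx":-3,"dy":-2.4,"dz":21.5,"wx":0,"wy":0,"wz":-1},{"dx":-3,"dy":-2.4,"dz":21.5,"wx":0,"wy":0,"wz":-1}]' && python3 -m crank '[{"dx":0,"dy":0,"dz":0,"wx":0,"wy":0,"wz":0},{"dx":0,"dy":0,"dz":0,"wx":0,"wy":0,"wz":0},{"dx":0,"dy":0,"dz":0,"wx":0,"wy":0,"wz":0},{"dx":0,"dy":0,"dz":0,"wx":0,"wy":0,"wz":0},{"dx":0,"dy":0,"dz":0,"wx":0,"wy":0,"wz":0},{"dx":0,"dy":0,"dz":0,"wx":0,"wy":0,"wz":0},{"dx":0,"dy":0,"dz":0,"wx":0,"wy":0,"wz":0},{"dx":0,"dy":0,"dz":0,"wx":0,"wy":0,"wz":0},{"dx":0,"dy":0,"dz":0,"wx":0,"wy":0,"wz":0},{"dx":0,"dy":0,"dz":0,"wx":0,"wy":0,"wz":0}]' 0 15
python3 - <<'E'
from h import *
s=arm.get_state()
c=np.array([.6095,.0762])
# arc in tool axes
R=Ro.from_euler('xyz',s['ee_rot']); p=np.array(s['eef_pos']); v=p[:2]-c
a0=np.degrees(np.arctan2(v[1],v[0])); print(a0,np.hypot(*v),s['ee_rot'][2]*57.2958)
for k in range(0,75,6):
  t=np.radians(-k); M=np.array([[np.cos(t),-np.sin(t)],[np.sin(t),np.cos(t)]])
  d=R.inv().apply(np.r_[c+M@v,p[2]]-p)*100; print(k,d.round(2))
E
```

```text
t: 6.4
eef_pos: [0.5879, 0.1582, 0.1553]
ee_rot: [-3.14, 0.0, -1.311]
force: [0.2, -0.5, 0.5]
width: 0.0871
gripper_force: 0.0
t: 7.65
eef_pos: [0.5874, 0.158, 0.1546]
ee_rot: [-3.142, 0.0, -1.311]
force: [-0.2, 0.7, -1.0]
width: 0.0137
gripper_force: 15.0
105.0864446701532 0.0847631670375707 -75.09797865036305
0 [0. 0. 0.]
6 [ 0.04 -0.89  0.  ]
12 [ 0.18 -1.76  0.  ]
18 [ 0.41 -2.62  0.  ]
24 [ 0.72 -3.45  0.  ]
30 [ 1.12 -4.24  0.  ]
36 [ 1.6  -4.99  0.  ]
42 [ 2.16 -5.68  0.  ]
48 [ 2.78 -6.31  0.  ]
54 [ 3.47 -6.87  0.  ]
60 [ 4.21 -7.35  0.  ]
66 [ 5.   -7.76  0.  ]
72 [ 5.83 -8.08  0.  ]
```

```bash
python3 -m crank '[{"dx":0.04,"dy":-0.89,"dz":0,"wx":0,"wy":0,"wz":6},{"dx":0.18,"dy":-1.76,"dz":0,"wx":0,"wy":0,"wz":12},{"dx":0.41,"dy":-2.62,"dz":0,"wx":0,"wy":0,"wz":18},{"dx":0.72,"dy":-3.45,"dz":0,"wx":0,"wy":0,"wz":24},{"dx":1.12,"dy":-4.24,"dz":0,"wx":0,"wy":0,"wz":30},{"dx":1.6,"dy":-4.99,"dz":0,"wx":0,"wy":0,"wz":36},{"dx":2.16,"dy":-5.68,"dz":0,"wx":0,"wy":0,"wz":42},{"dx":2.78,"dy":-6.31,"dz":0,"wx":0,"wy":0,"wz":48},{"dx":3.2,"dy":-6.65,"dz":0,"wx":0,"wy":0,"wz":52},{"dx":3.2,"dy":-6.65,"dz":0,"wx":0,"wy":0,"wz":52}]'
python3 - <<'E'
from h import *
s=arm.get_state(); print(s['eef_pos'],s['force'],s['moment'])
c=np.array([.6095,.0762])
R=Ro.from_euler('xyz',s['ee_rot']); p=np.array(s['eef_pos']); v=p[:2]-c
a0=np.degrees(np.arctan2(v[1],v[0])); print(a0,np.hypot(*v),s['ee_rot'][2]*57.2958)
for k in range(0,13,1):
  t=np.radians(-k); M=np.array([[np.cos(t),-np.sin(t)],[np.sin(t),np.cos(t)]])
  d=R.inv().apply(np.r_[c+M@v,p[2]]-p)*100; print(k,d.round(2))
E
```

```text
t: 8.9
eef_pos: [0.6604, 0.144, 0.1545]
ee_rot: [-3.141, 0.0, -2.218]
force: [-0.4, -0.1, -0.4]
width: 0.0133
gripper_force: 15.0
[0.66035152 0.14403943 0.15453699] [-0.41272033 -0.12584606 -0.42552399] [-0.05047897 -0.40917206 -0.01563152]
53.14527034856431 0.08478246038936071 -127.08919379100719
0 [0. 0. 0.]
1 [ 0.   -0.15  0.  ]
2 [ 0.  -0.3  0. ]
3 [ 0.01 -0.44  0.  ]
4 [ 0.02 -0.59  0.  ]
5 [ 0.03 -0.74  0.  ]
6 [ 0.04 -0.89  0.  ]
7 [ 0.06 -1.03  0.  ]
8 [ 0.08 -1.18  0.  ]
9 [ 0.1  -1.33  0.  ]
10 [ 0.12 -1.47  0.  ]
11 [ 0.15 -1.62  0.  ]
12 [ 0.18 -1.76  0.  ]
```

```bash
python3 -m crank '[{"dx":0,"dy":-0.15,"dz":0,"wx":0,"wy":0,"wz":1},{"dx":0,"dy":-0.22,"dz":0,"wx":0,"wy":0,"wz":1.5},{"dx":0,"dy":-0.3,"dz":0,"wx":0,"wy":0,"wz":2},{"dx":0,"dy":-0.37,"dz":0,"wx":0,"wy":0,"wz":2.5},{"dx":0,"dy":-0.44,"dz":0,"wx":0,"wy":0,"wz":3},{"dx":0,"dy":-0.44,"dz":0,"wx":0,"wy":0,"wz":3},{"dx":0,"dy":-0.44,"dz":0,"wx":0,"wy":0,"wz":3},{"dx":0,"dy":-0.44,"dz":0,"wx":0,"wy":0,"wz":3},{"dx":0,"dy":-0.44,"dz":0,"wx":0,"wy":0,"wz":3},{"dx":0,"dy":-0.44,"dz":0,"wx":0,"wy":0,"wz":3}]'; python3 -c "
from h import *
s=arm.get_state(); v=s['eef_pos'][:2]-np.array([.6095,.0762]);print(np.degrees(np.arctan2(v[1],v[0])),np.hypot(*v),s['force'],s['moment'])"
```

```text
t: 10.15
eef_pos: [0.6635, 0.1416, 0.1546]
ee_rot: [-3.141, 0.0, -2.271]
force: [0.6, 0.8, -0.6]
width: 0.0134
gripper_force: 15.0
50.433129361034375 0.08477565763501672 [ 0.55245705  0.7666398  -0.58873977] [ 0.21115034 -0.40972986  0.00390219]
```

```bash
python3 -m crank '[{"dx":0,"dy":-0.15,"dz":0,"wx":0,"wy":0,"wz":1},{"dx":0,"dy":-0.22,"dz":0,"wx":0,"wy":0,"wz":1.5},{"dx":0,"dy":-0.3,"dz":0,"wx":0,"wy":0,"wz":2},{"dx":0,"dy":-0.37,"dz":0,"wx":0,"wy":0,"wz":2.5},{"dx":0,"dy":-0.44,"dz":0,"wx":0,"wy":0,"wz":3},{"dx":0,"dy":-0.44,"dz":0,"wx":0,"wy":0,"wz":3},{"dx":0,"dy":-0.44,"dz":0,"wx":0,"wy":0,"wz":3},{"dx":0,"dy":-0.44,"dz":0,"wx":0,"wy":0,"wz":3},{"dx":0,"dy":-0.44,"dz":0,"wx":0,"wy":0,"wz":3},{"dx":0,"dy":-0.44,"dz":0,"wx":0,"wy":0,"wz":3}]'; python3 -c "
from h import *
s=arm.get_state(); v=s['eef_pos'][:2]-np.array([.6095,.0762]);print(np.degrees(np.arctan2(v[1],v[0])),np.hypot(*v),s['force'],s['moment'])"
```

```text
t: 11.4
eef_pos: [0.664, 0.1408, 0.1544]
ee_rot: [3.137, -0.001, -2.323]
force: [-11.9, 10.3, 6.1]
width: 0.0131
gripper_force: 15.0
49.8311277833827 0.08448246053407758 [-11.94706241  10.29303211   6.13123129] [3.80544639 4.35547794 0.1291385 ]
```

The ring is against its open stop, at world 49.9°. Now I release the pin and move to hover over the long holder.

```bash
python3 -m crank '[{"dx":0,"dy":0.3,"dz":0,"wx":0,"wy":0,"wz":0},{"dx":0,"dy":0.3,"dz":0,"wx":0,"wy":0,"wz":0},{"dx":0,"dy":0.3,"dz":0,"wx":0,"wy":0,"wz":0},{"dx":0,"dy":0.3,"dz":0,"wx":0,"wy":0,"wz":0},{"dx":0,"dy":0.3,"dz":-2,"wx":0,"wy":0,"wz":0},{"dx":0,"dy":0.3,"dz":-5,"wx":0,"wy":0,"wz":0},{"dx":0,"dy":0.3,"dz":-9,"wx":0,"wy":0,"wz":0},{"dx":0,"dy":0.3,"dz":-13,"wx":0,"wy":0,"wz":0},{"dx":0,"dy":0.3,"dz":-17,"wx":0,"wy":0,"wz":0},{"dx":0,"dy":0.3,"dz":-20,"wx":0,"wy":0,"wz":0}]' 4 15; python3 -c "
from h import *
goto([.555,-.17,.37],-135)"
```

```text
t: 12.65
eef_pos: [0.6649, 0.1404, 0.3567]
ee_rot: [-3.141, 0.002, -2.323]
force: [-0.1, 0.4, 0.3]
width: 0.0398
gripper_force: 0.0
to [ 0.555 -0.17   0.37 ] -135 d [ 30.17 -13.2   -1.36] w [-0.05  0.09  1.88]
```

```bash
python3 -m crank '[{"dx":4,"dy":-1.5,"dz":-1.4,"wx":0,"wy":0,"wz":2},{"dx":8,"dy":-3.2,"dz":-1.4,"wx":0,"wy":0,"wz":2},{"dx":13,"dy":-5,"dz":-1.4,"wx":0,"wy":0,"wz":2},{"dx":18,"dy":-7,"dz":-1.4,"wx":0,"wy":0,"wz":2},{"dx":23,"dy":-9,"dz":-1.4,"wx":0,"wy":0,"wz":2},{"dx":28,"dy":-10.5,"dz":-1.4,"wx":0,"wy":0,"wz":2},{"dx":31,"dy":-11.8,"dz":-1.4,"wx":0,"wy":0,"wz":2},{"dx":32.2,"dy":-11.8,"dz":-1.4,"wx":0,"wy":0,"wz":2},{"dx":32.2,"dy":-11.8,"dz":-1.4,"wx":0,"wy":0,"wz":2},{"dx":32.2,"dy":-11.8,"dz":-1.4,"wx":0,"wy":0,"wz":2}]' 7 15
python3 - <<'E'
from h import *
np.set_printoptions(precision=4,suppress=True)
f=snap('wrist','w4')
for q in ['barrel_grip','long_holder','short_holder','rack']:
  for r in arm.mark_of('wrist',q): print(q,np.array(r['centre']),round(r['confidence'],2),proj('wrist',r['centre'])[0].round())
print(arm.get_state()['eef_pos'])
E
```

```text
t: 13.9
eef_pos: [0.5311, -0.1742, 0.3684]
ee_rot: [3.141, 0.0, -2.357]
force: [1.0, 0.1, 0.4]
width: 0.0701
gripper_force: 0.0
barrel_grip [ 0.5321 -0.1767  0.1719] 0.7 [272. 188.]
barrel_grip [ 0.6334 -0.1485  0.1619] 0.62 [223. 272.]
long_holder [ 0.6342 -0.1516  0.0033] 0.75 [236. 228.]
long_holder [ 0.529  -0.1769  0.0137] 0.61 [274. 166.]
short_holder [ 0.5201 -0.2456  0.0158] 0.86 [243. 125.]
short_holder [ 0.5409 -0.1095  0.0166] 0.74 [302. 206.]
rack [ 0.5333 -0.1765 -0.003 ] 0.83 [272. 167.]
[ 0.5311 -0.1743  0.3684]
```

View pics/w4.png

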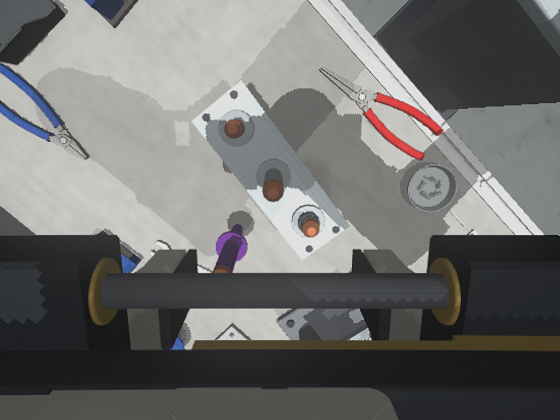

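The view shows the long holder's cap at (272,188) in the middle well. The purple one is at (232,245), and the shorts are at (233,127) and (310,228). I'll descend on the middle one.

```bash
python3 -c "
from h import *
print(at_z('wrist',(273,192),.205))"
python3 -m crank '[{"dx":0.1,"dy":-0.15,"dz":5,"wx":0,"wy":0,"wz":0},{"dx":0.15,"dy":-0.15,"dz":10,"wx":0,"wy":0,"wz":0},{"dx":0.15,"dy":-0.15,"dz":13,"wx":0,"wy":0,"wz":0},{"dx":0.15,"dy":-0.15,"dz":15,"wx":0,"wy":0,"wz":0},{"dx":0.15,"dy":-0.15,"dz":17,"wx":0,"wy":0,"wz":0},{"dx":0.15,"dy":-0.15,"dz":19,"wx":0,"wy":0,"wz":0},{"dx":0.15,"dy":-0.15,"dz":20.5,"wx":0,"wy":0,"wz":0},{"dx":0.15,"dy":-0.15,"dz":21.2,"wx":0,"wy":0,"wz":0},{"dx":0.15,"dy":-0.15,"dz":21.2,"wx":0,"wy":0,"wz":0},{"dx":0.15,"dy":-0.15,"dz":21.2,"wx":0,"wy":0,"wz":0}]' && python3 -m crank '[{"dx":0,"dy":0,"dz":0,"wx":0,"wy":0,"wz":0},{"dx":0,"dy":0,"dz":0,"wx":0,"wy":0,"wz":0},{"dx":0,"dy":0,"dz":0,"wx":0,"wy":0,"wz":0},{"dx":0,"dy":0,"dz":0,"wx":0,"wy":0,"wz":0},{"dx":0,"dy":0,"dz":0,"wx":0,"wy":0,"wz":0},{"dx":0,"dy":0,"dz":0,"wx":0,"wy":0,"wz":0},{"dx":0,"dy":0,"dz":0,"wx":0,"wy":0,"wz":0},{"dx":0,"dy":0,"dz":0,"wx":0,"wy":0,"wz":0},{"dx":0,"dy":0,"dz":0,"wx":0,"wy":0,"wz":0},{"dx":0,"dy":0,"dz":0,"wx":0,"wy":0,"wz":0}]' 0 30
```

```text
[ 0.52955435 -0.17793513  0.205     ]
t: 15.4
eef_pos: [0.5312, -0.1771, 0.1573]
ee_rot: [-3.141, 0.001, -2.358]
force: [0.2, 0.0, -0.2]
width: 0.0701
gripper_force: 0.0
t: 16.65
eef_pos: [0.5307, -0.1771, 0.1565]
ee_rot: [3.142, -0.0, -2.358]
force: [-0.8, 1.1, -1.7]
width: 0.0195
gripper_force: 30.0
```

```bash
python3 -m crank '[{"dx":0,"dy":0,"dz":-1,"wx":0,"wy":0,"wz":0},{"dx":0,"dy":0,"dz":-3,"wx":0,"wy":0,"wz":0},{"dx":0,"dy":0,"dz":-5,"wx":0,"wy":0,"wz":0},{"dx":0,"dy":0,"dz":-7,"wx":0,"wy":0,"wz":0},{"dx":0,"dy":0,"dz":-9,"wx":0,"wy":0,"wz":0},{"dx":0,"dy":0,"dz":-11,"wx":0,"wy":0,"wz":0},{"dx":0,"dy":0,"dz":-13,"wx":0,"wy":0,"wz":0},{"dx":0,"dy":0,"dz":-15,"wx":0,"wy":0,"wz":0},{"dx":0,"dy":0,"dz":-16.5,"wx":0,"wy":0,"wz":0},{"dx":0,"dy":0,"dz":-17,"wx":0,"wy":0,"wz":0}]'
python3 - <<'E'
from h import *
c=np.array([.6095,.0762]);u=np.array([.9857,-.1685])
p=c-.12*u; goto([*p,.3265],-135)
E
```

```text
t: 17.9
eef_pos: [0.531, -0.1771, 0.3277]
ee_rot: [-3.141, 0.001, -2.358]
force: [-0.1, 0.5, -0.9]
width: 0.0193
gripper_force: 30.0
to [0.4912 0.0964 0.3265] -135 d [-16.49  22.18   0.11] w [-0.06  0.06 -0.1 ]
```

```bash
python3 -m crank '[{"dx":-2,"dy":2.5,"dz":0,"wx":0,"wy":0,"wz":0},{"dx":-5,"dy":6.5,"dz":0,"wx":0,"wy":0,"wz":0},{"dx":-8,"dy":10.5,"dz":0,"wx":0,"wy":0,"wz":0},{"dx":-11,"dy":14.5,"dz":0,"wx":0,"wy":0,"wz":0},{"dx":-14,"dy":18.5,"dz":0,"wx":0,"wy":0,"wz":0},{"dx":-16,"dy":21.5,"dz":0,"wx":0,"wy":0,"wz":0},{"dx":-16.5,"dy":22.2,"dz":2,"wx":0,"wy":0,"wz":0},{"dx":-16.5,"dy":22.2,"dz":5,"wx":0,"wy":0,"wz":0},{"dx":-16.5,"dy":22.2,"dz":8,"wx":0,"wy":0,"wz":0},{"dx":-16.5,"dy":22.2,"dz":8,"wx":0,"wy":0,"wz":0}]'
python3 - <<'E'
from h import *
np.set_printoptions(precision=4,suppress=True)
s=snap('scene','s5');w=snap('wrist','w5');
for c in ['scene','wrist']:
  for q in ['seat','flange_underside','barrel_grip','ring_pin']:
    for r in arm.mark_of(c,q): print(c,q,np.array(r['centre']),round(r['confidence'],2),proj(c,r['centre'])[0].round())
print(arm.get_state()['eef_pos'])
a=cv2.resize(s[150:310,140:300],(400,400),interpolation=3); b=cv2.resize(w,(400,300))
cv2.imwrite('pics/c5.png',np.hstack([a,cv2.copyMakeBorder(b,0,100,0,0,0)])[:,:,::-1])
E
```

```text
t: 19.15
eef_pos: [0.4893, 0.096, 0.2443]
ee_rot: [3.14, -0.005, -2.358]
force: [-0.2, -0.1, -0.8]
width: 0.0195
gripper_force: 30.0
scene seat [0.6071 0.0776 0.1215] 0.73 [215. 226.]
scene flange_underside [ 0.6323 -0.1504  0.0815] 0.94 [274. 206.]
scene flange_underside [0.4907 0.096  0.1779] 0.88 [249. 219.]
scene barrel_grip [ 0.6319 -0.1435  0.1567] 0.75 [272. 179.]
scene ring_pin [0.6654 0.1398 0.1737] 0.8 [171. 206.]
wrist flange_underside [0.489  0.0987 0.1046] 0.74 [278. 201.]
wrist flange_underside [0.4906 0.0932 0.1848] 0.59 [272. 224.]
wrist barrel_grip [0.4909 0.0967 0.2645] 0.97 [276. 284.]
[0.491  0.0967 0.247 ]
```

View pics/c5.png

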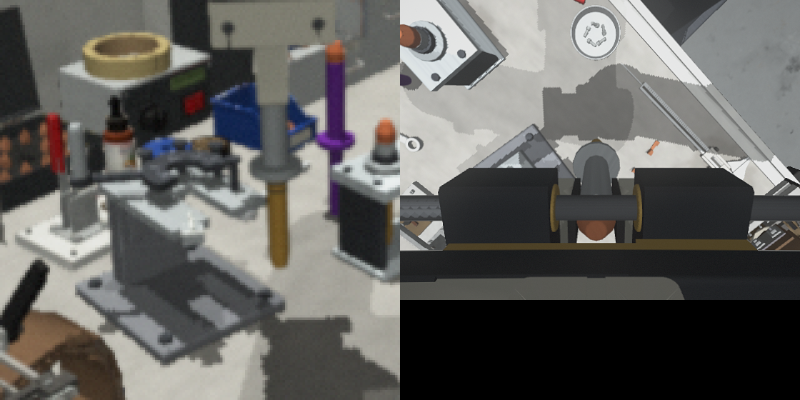

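```bash
python3 -m crank '[{"dx":0,"dy":0,"dz":1.5,"wx":0,"wy":0,"wz":0},{"dx":0,"dy":0,"dz":3,"wx":0,"wy":0,"wz":0},{"dx":0,"dy":0,"dz":4.5,"wx":0,"wy":0,"wz":0},{"dx":0,"dy":0,"dz":5.6,"wx":0,"wy":0,"wz":0},{"dx":0,"dy":0,"dz":6.1,"wx":0,"wy":0,"wz":0},{"dx":-0.58,"dy":-0.82,"dz":6.1,"wx":0,"wy":0,"wz":0},{"dx":-1.16,"dy":-1.63,"dz":6.1,"wx":0,"wy":0,"wz":0},{"dx":-1.74,"dy":-2.45,"dz":6.1,"wx":0,"wy":0,"wz":0},{"dx":-2.32,"dy":-3.26,"dz":6.1,"wx":0,"wy":0,"wz":0},{"dx":-2.32,"dy":-3.26,"dz":6.1,"wx":0,"wy":0,"wz":0}]'
python3 - <<'E'
from h import *
np.set_printoptions(precision=4,suppress=True)
for q in ['seat','flange_underside']:
    arm.grab_frame('top') if q=='seat' else 0
    for r in arm.mark_of('top',q): print(q,np.array(r['centre']),round(r['confidence'],2))
s=arm.get_state();print(s['eef_pos'],s['force'],s['moment'])
c=np.array([.6095,.0767]);u=np.array([.9857,-.1685])
for k in (-.04,-.02,0): goto([*(c+k*u),.1855],-135)
E
```

```text
t: 20.9
eef_pos: [0.5311, 0.0897, 0.1853]
ee_rot: [3.142, -0.0, -2.359]
force: [-1.5, -0.4, -0.9]
width: 0.0197
gripper_force: 30.0
seat [0.6093 0.0751 0.1189] 0.72
flange_underside [ 0.6351 -0.1474  0.0817] 0.77
flange_underside [0.5287 0.0908 0.1214] 0.59
[0.5301 0.0898 0.1854] [-0.5121 -0.1184 -1.3804] [ 0.0222  0.0553 -0.0212]
to [0.5701 0.0834 0.1855] -135 d [-2.38 -3.27 -0.01] w [ 0.01 -0.02 -0.11]
to [0.5898 0.0801 0.1855] -135 d [-3.54 -4.9  -0.01] w [ 0.01 -0.02 -0.11]
to [0.6095 0.0767 0.1855] -135 d [-4.7  -6.53 -0.01] w [ 0.01 -0.02 -0.11]
```

```bash
python3 -m crank '[{"dx":-0.5,"dy":-0.7,"dz":0,"wx":0,"wy":0,"wz":0},{"dx":-1,"dy":-1.4,"dz":0,"wx":0,"wy":0,"wz":0},{"dx":-1.5,"dy":-2.1,"dz":0,"wx":0,"wy":0,"wz":0},{"dx":-2,"dy":-2.8,"dz":0,"wx":0,"wy":0,"wz":0},{"dx":-2.4,"dy":-3.3,"dz":0,"wx":0,"wy":0,"wz":0},{"dx":-2.8,"dy":-3.85,"dz":0,"wx":0,"wy":0,"wz":0},{"dx":-3.2,"dy":-4.4,"dz":0,"wx":0,"wy":0,"wz":0},{"dx":-3.55,"dy":-4.9,"dz":0,"wx":0,"wy":0,"wz":0},{"dx":-3.55,"dy":-4.9,"dz":0,"wx":0,"wy":0,"wz":0},{"dx":-3.55,"dy":-4.9,"dz":0,"wx":0,"wy":0,"wz":0}]'
python3 - <<'E'
from h import *
np.set_printoptions(precision=4,suppress=True)
s=arm.get_state();print(s['eef_pos'],s['force'],s['moment'])
c=np.array([.6095,.0767]);u=np.array([.9857,-.1685])
goto([*c,.1855],-135)
E
```

```text
t: 22.3
eef_pos: [0.5899, 0.0802, 0.1855]
ee_rot: [3.141, -0.0, -2.358]
force: [0.1, 0.3, -1.1]
width: 0.0196
gripper_force: 30.0
[0.5899 0.0802 0.1855] [ 0.0663  0.2964 -1.1312] [0.0757 0.0139 0.0414]
to [0.6095 0.0767 0.1855] -135 d [-1.14 -1.63 -0.  ] w [ 0.01 -0.01 -0.1 ]
```

```bash
python3 -m crank '[{"dx":-0.2,"dy":-0.28,"dz":0,"wx":0,"wy":0,"wz":0},{"dx":-0.4,"dy":-0.57,"dz":0,"wx":0,"wy":0,"wz":0},{"dx":-0.6,"dy":-0.85,"dz":0,"wx":0,"wy":0,"wz":0},{"dx":-0.8,"dy":-1.14,"dz":0,"wx":0,"wy":0,"wz":0},{"dx":-1,"dy":-1.42,"dz":0,"wx":0,"wy":0,"wz":0},{"dx":-1.14,"dy":-1.63,"dz":0,"wx":0,"wy":0,"wz":0},{"dx":-1.14,"dy":-1.63,"dz":0,"wx":0,"wy":0,"wz":0},{"dx":-1.14,"dy":-1.63,"dz":0,"wx":0,"wy":0,"wz":0},{"dx":-1.14,"dy":-1.63,"dz":0,"wx":0,"wy":0,"wz":0},{"dx":-1.14,"dy":-1.63,"dz":0,"wx":0,"wy":0,"wz":0}]'
python3 - <<'E'
from h import *
np.set_printoptions(precision=4,suppress=True)
s=snap('scene','s6')
for c in ['scene','wrist']:
  if c=='wrist': snap(c,'w6')
  for q in ['seat','flange_underside','barrel_grip']:
    for r in arm.mark_of(c,q): print(c,q,np.array(r['centre']),round(r['confidence'],2))
s=arm.get_state();print(s['eef_pos'],s['force'],s['moment'])
E
```

```text
t: 23.55
eef_pos: [0.6096, 0.0768, 0.1856]
ee_rot: [-3.142, 0.0, -2.358]
force: [0.2, 0.3, -1.3]
width: 0.0195
gripper_force: 30.0
scene seat [0.6058 0.0778 0.1206] 0.98
scene flange_underside [0.6088 0.0782 0.1223] 0.83
scene flange_underside [ 0.6319 -0.1505  0.0813] 0.55
scene barrel_grip [0.6094 0.0751 0.2032] 0.84
scene barrel_grip [ 0.6336 -0.1478  0.1566] 0.57
wrist seat [0.6105 0.0764 0.1192] 0.8
wrist flange_underside [0.6097 0.0751 0.1244] 0.57
wrist barrel_grip [0.6106 0.0786 0.2035] 0.9
[0.6097 0.0768 0.1855] [-0.1878  0.2006 -0.4636] [-0.0303  0.0788  0.0531]
```

```bash
python3 -m crank '[{"dx":0,"dy":0,"dz":0.1,"wx":0,"wy":0,"wz":0},{"dx":0,"dy":0,"dz":0.2,"wx":0,"wy":0,"wz":0},{"dx":0,"dy":0,"dz":0.3,"wx":0,"wy":0,"wz":0},{"dx":0,"dy":0,"dz":0.38,"wx":0,"wy":0,"wz":0},{"dx":0,"dy":0,"dz":0.42,"wx":0,"wy":0,"wz":0},{"dx":0,"dy":0,"dz":0.46,"wx":0,"wy":0,"wz":0},{"dx":0,"dy":0,"dz":0.46,"wx":0,"wy":0,"wz":0},{"dx":0,"dy":0,"dz":0.46,"wx":0,"wy":0,"wz":0},{"dx":0,"dy":0,"dz":0.46,"wx":0,"wy":0,"wz":0},{"dx":0,"dy":0,"dz":0.46,"wx":0,"wy":0,"wz":0}]'
```

```text
t: 25.2
eef_pos: [0.6098, 0.0768, 0.1815]
ee_rot: [-3.141, 0.0, -2.358]
force: [-3.0, 0.8, 5.2]
width: 0.0196
gripper_force: 30.0
```

```bash
python3 -m crank '[{"dx":0,"dy":0,"dz":0,"wx":0,"wy":0,"wz":0},{"dx":0,"dy":0,"dz":0,"wx":0,"wy":0,"wz":0},{"dx":0,"dy":0,"dz":0,"wx":0,"wy":0,"wz":0},{"dx":0,"dy":0,"dz":0,"wx":0,"wy":0,"wz":0},{"dx":0,"dy":0,"dz":0,"wx":0,"wy":0,"wz":0},{"dx":0,"dy":0,"dz":-1.5,"wx":0,"wy":0,"wz":0},{"dx":0,"dy":0,"dz":-4,"wx":0,"wy":0,"wz":0},{"dx":0,"dy":0,"dz":-7,"wx":0,"wy":0,"wz":0},{"dx":0,"dy":0,"dz":-10,"wx":0,"wy":0,"wz":0},{"dx":0,"dy":0,"dz":-12,"wx":0,"wy":0,"wz":0}]' 5
python3 - <<'E'
from h import *
np.set_printoptions(precision=4,suppress=True)
for c in ['scene','top']:
  arm.grab_frame(c)
  for q in ['flange_underside','barrel_grip','ring_pin']:
    for r in arm.mark_of(c,q): print(c,q,np.array(r['centre']),round(r['confidence'],2))
goto([.6642,.1412,.30],-130);goto([.6642,.1412,.155],-130)
E
```

```text
t: 26.45
eef_pos: [0.6102, 0.0768, 0.304]
ee_rot: [-3.14, 0.003, -2.358]
force: [0.0, 0.9, -0.9]
width: 0.0498
gripper_force: 0.0
scene flange_underside [0.6092 0.0812 0.1187] 0.84
scene flange_underside [ 0.6284 -0.1508  0.0799] 0.59
scene barrel_grip [0.6107 0.0747 0.0028] 0.73
scene barrel_grip [0.6108 0.074  0.1963] 0.72
scene barrel_grip [ 0.6313 -0.146   0.1582] 0.7
scene ring_pin [ 0.5307 -0.1767  0.0019] 0.62
top flange_underside [0.6095 0.0769 0.1184] 0.57
top flange_underside [ 0.6341 -0.1478  0.0808] 0.47
top barrel_grip [0.6088 0.0757 0.197 ] 0.66
top barrel_grip [ 0.6328 -0.1499  0.1611] 0.45
top ring_pin [ 0.7176 -0.1491 -0.001 ] 0.5
to [0.6642 0.1412 0.3   ] -130 d [-8.44  0.7   0.  ] w [ 0.04 -0.07 -5.1 ]
to [0.6642 0.1412 0.155 ] -130 d [-8.46  0.69 14.5 ] w [ 0.04 -0.07 -5.1 ]
```

Seated. Now I go back to the pin.

```bash
python3 -m crank '[{"dx":-4,"dy":0.3,"dz":0,"wx":0,"wy":0,"wz":-5},{"dx":-8.4,"dy":0.7,"dz":0,"wx":0,"wy":0,"wz":-5},{"dx":-8.4,"dy":0.7,"dz":2,"wx":0,"wy":0,"wz":-5},{"dx":-8.4,"dy":0.7,"dz":6,"wx":0,"wy":0,"wz":-5},{"dx":-8.4,"dy":0.7,"dz":9,"wx":0,"wy":0,"wz":-5},{"dx":-8.4,"dy":0.7,"dz":11,"wx":0,"wy":0,"wz":-5},{"dx":-8.4,"dy":0.7,"dz":13,"wx":0,"wy":0,"wz":-5},{"dx":-8.4,"dy":0.7,"dz":14.5,"wx":0,"wy":0,"wz":-5},{"dx":-8.4,"dy":0.7,"dz":14.5,"wx":0,"wy":0,"wz":-5},{"dx":-8.4,"dy":0.7,"dz":14.5,"wx":0,"wy":0,"wz":-5}]' 5 15 && python3 -m crank '[{"dx":0,"dy":0,"dz":0,"wx":0,"wy":0,"wz":0},{"dx":0,"dy":0,"dz":0,"wx":0,"wy":0,"wz":0},{"dx":0,"dy":0,"dz":0,"wx":0,"wy":0,"wz":0},{"dx":0,"dy":0,"dz":0,"wx":0,"wy":0,"wz":0},{"dx":0,"dy":0,"dz":0,"wx":0,"wy":0,"wz":0},{"dx":0,"dy":0,"dz":0,"wx":0,"wy":0,"wz":0},{"dx":0,"dy":0,"dz":0,"wx":0,"wy":0,"wz":0},{"dx":0,"dy":0,"dz":0,"wx":0,"wy":0,"wz":0},{"dx":0,"dy":0,"dz":0,"wx":0,"wy":0,"wz":0},{"dx":0,"dy":0,"dz":0,"wx":0,"wy":0,"wz":0}]' 0 15
cat > arc.py <<'E'
from h import *
s=arm.get_state(); print(s['force'].round(1) if hasattr(s['force'],'round') else s['force'])
c=np.array([.6095,.0767])
R=Ro.from_euler('xyz',s['ee_rot']); p=np.array(s['eef_pos']); v=p[:2]-c
print(np.degrees(np.arctan2(v[1],v[0])),np.hypot(*v),s['ee_rot'][2]*57.2958)
v*=.085/np.hypot(*v)
for k in [1,2,3,4,6,12,18,24,30,36,42,48,52]:
  t=np.radians(k); M=np.array([[np.cos(t),-np.sin(t)],[np.sin(t),np.cos(t)]])
  print(k,(R.inv().apply(np.r_[c+M@v,p[2]]-p)*100).round(2))
E
python3 arc.py
```

```text
t: 28.1
eef_pos: [0.6647, 0.1411, 0.1566]
ee_rot: [-3.141, 0.001, -2.27]
force: [-0.6, 0.5, 0.3]
width: 0.05
gripper_force: 0.0
t: 29.35
eef_pos: [0.6641, 0.1412, 0.156]
ee_rot: [3.141, 0.0, -2.271]
force: [-4.3, 3.9, 3.6]
width: 0.0131
gripper_force: 15.0
[-4.3  3.9  3.6]
49.77616645391748 0.08448446227610476 -130.09322245093892
1 [-0.05  0.15  0.  ]
2 [-0.05  0.3   0.  ]
3 [-0.04  0.44  0.  ]
4 [-0.03  0.59  0.  ]
6 [-0.01  0.89  0.  ]
12 [0.13 1.77 0.  ]
18 [0.36 2.63 0.  ]
24 [0.68 3.46 0.  ]
30 [1.08 4.25 0.  ]
36 [1.56 5.   0.  ]
42 [2.12 5.69 0.  ]
48 [2.75 6.32 0.  ]
52 [3.2  6.71 0.  ]
```

```bash
python3 -m crank '[{"dx":0,"dy":0.89,"dz":0,"wx":0,"wy":0,"wz":-6},{"dx":0.13,"dy":1.77,"dz":0,"wx":0,"wy":0,"wz":-12},{"dx":0.36,"dy":2.63,"dz":0,"wx":0,"wy":0,"wz":-18},{"dx":0.68,"dy":3.46,"dz":0,"wx":0,"wy":0,"wz":-24},{"dx":1.08,"dy":4.25,"dz":0,"wx":0,"wy":0,"wz":-30},{"dx":1.56,"dy":5,"dz":0,"wx":0,"wy":0,"wz":-36},{"dx":2.12,"dy":5.69,"dz":0,"wx":0,"wy":0,"wz":-42},{"dx":2.75,"dy":6.32,"dz":0,"wx":0,"wy":0,"wz":-48},{"dx":2.75,"dy":6.32,"dz":0,"wx":0,"wy":0,"wz":-48},{"dx":2.75,"dy":6.32,"dz":0,"wx":0,"wy":0,"wz":-48}]'; python3 arc.py
```

```text
t: 30.6
eef_pos: [0.5985, 0.1603, 0.156]
ee_rot: [3.142, -0.001, -1.435]
force: [-0.7, -0.3, 2.3]
width: 0.0137
gripper_force: 15.0
[-0.7 -0.3  2.3]
97.51807584012664 0.08435292843442622 -82.23135083434893
1 [-0.06  0.15 -0.  ]
2 [-0.06  0.3  -0.  ]
3 [-0.06  0.44 -0.  ]
4 [-0.05  0.59  0.  ]
6 [-0.02  0.89  0.  ]
12 [0.11 1.77 0.  ]
18 [0.34 2.63 0.  ]
24 [0.66 3.46 0.  ]
30 [1.06 4.25 0.  ]
36 [1.54 5.   0.  ]
42 [2.09 5.7  0.  ]
48 [2.72 6.33 0.  ]
52 [3.17 6.71 0.  ]
```

```bash
python3 -m crank '[{"dx":0,"dy":0.89,"dz":0,"wx":0,"wy":0,"wz":-6},{"dx":0.11,"dy":1.77,"dz":0,"wx":0,"wy":0,"wz":-12},{"dx":0.34,"dy":2.63,"dz":0,"wx":0,"wy":0,"wz":-18},{"dx":0.66,"dy":3.46,"dz":0,"wx":0,"wy":0,"wz":-24},{"dx":1.06,"dy":4.25,"dz":0,"wx":0,"wy":0,"wz":-30},{"dx":1.54,"dy":5,"dz":0,"wx":0,"wy":0,"wz":-36},{"dx":1.72,"dy":5.24,"dz":0,"wx":0,"wy":0,"wz":-38},{"dx":1.9,"dy":5.47,"dz":0,"wx":0,"wy":0,"wz":-40},{"dx":1.9,"dy":5.47,"dz":0,"wx":0,"wy":0,"wz":-40},{"dx":1.9,"dy":5.47,"dz":0,"wx":0,"wy":0,"wz":-40}]'; python3 arc.py | head -6
```

```text
t: 31.85
eef_pos: [0.5471, 0.1338, 0.156]
ee_rot: [3.141, -0.001, -0.736]
force: [3.2, -4.6, -0.6]
width: 0.0133
gripper_force: 15.0
[ 3.2 -4.6 -0.6]
137.514832590238 0.08455696888372798 -42.156197204186626
1 [-0.04  0.15  0.  ]
2 [-0.04  0.3   0.  ]
3 [-0.04  0.44  0.  ]
4 [-0.03  0.59  0.  ]
```

```bash
python3 -m crank '[{"dx":0,"dy":0.15,"dz":0,"wx":0,"wy":0,"wz":-1},{"dx":0,"dy":0.22,"dz":0,"wx":0,"wy":0,"wz":-1.5},{"dx":0,"dy":0.3,"dz":0,"wx":0,"wy":0,"wz":-2},{"dx":0,"dy":0.37,"dz":0,"wx":0,"wy":0,"wz":-2.5},{"dx":0,"dy":0.44,"dz":0,"wx":0,"wy":0,"wz":-3},{"dx":0,"dy":0.5,"dz":0,"wx":0,"wy":0,"wz":-3},{"dx":0,"dy":0.5,"dz":0,"wx":0,"wy":0,"wz":-3},{"dx":0,"dy":0.5,"dz":0,"wx":0,"wy":0,"wz":-3},{"dx":0,"dy":0.5,"dz":0,"wx":0,"wy":0,"wz":-3},{"dx":0,"dy":0.5,"dz":0,"wx":0,"wy":0,"wz":-3}]'; python3 arc.py | head -6
```

```text
t: 33.1
eef_pos: [0.5444, 0.1307, 0.156]
ee_rot: [-3.141, -0.001, -0.683]
force: [5.1, -2.9, -1.8]
width: 0.0136
gripper_force: 15.0
[ 5.1 -2.9 -1.8]
140.33085133156965 0.08455243486450531 -39.149323699062286
1 [-0.04  0.15 -0.  ]
2 [-0.04  0.3  -0.  ]
3 [-0.04  0.44 -0.  ]
4 [-0.03  0.59 -0.  ]
```

```bash
python3 -m crank '[{"dx":0,"dy":0.1,"dz":0,"wx":0,"wy":0,"wz":0},{"dx":0,"dy":0.2,"dz":0,"wx":0,"wy":0,"wz":-1},{"dx":0,"dy":0.3,"dz":0,"wx":0,"wy":0,"wz":-1},{"dx":0,"dy":0.3,"dz":0,"wx":0,"wy":0,"wz":-1},{"dx":0,"dy":0.3,"dz":0,"wx":0,"wy":0,"wz":-1},{"dx":0,"dy":0.3,"dz":0,"wx":0,"wy":0,"wz":-1},{"dx":0,"dy":0.3,"dz":0,"wx":0,"wy":0,"wz":-1},{"dx":0,"dy":0.3,"dz":0,"wx":0,"wy":0,"wz":-1},{"dx":0,"dy":0.3,"dz":0,"wx":0,"wy":0,"wz":-1},{"dx":0,"dy":0.3,"dz":0,"wx":0,"wy":0,"wz":-1}]'; python3 arc.py | head -3
```

```text
t: 34.35
eef_pos: [0.5443, 0.1305, 0.1561]
ee_rot: [-3.136, -0.002, -0.665]
force: [9.8, 3.0, -8.9]
width: 0.0134
gripper_force: 15.0
[ 9.8  3.  -8.9]
140.46880800758802 0.08452961806909205 -38.12516834786477
1 [-0.05  0.15 -0.  ]
```

At the locked stop. I release, rise straight up and verify.

```bash
python3 -m crank '[{"dx":0,"dy":-0.2,"dz":0,"wx":0,"wy":0,"wz":0},{"dx":0,"dy":-0.2,"dz":0,"wx":0,"wy":0,"wz":0},{"dx":0,"dy":-0.2,"dz":0,"wx":0,"wy":0,"wz":0},{"dx":0,"dy":-0.2,"dz":0,"wx":0,"wy":0,"wz":0},{"dx":0,"dy":-0.2,"dz":-2,"wx":0,"wy":0,"wz":0},{"dx":0,"dy":-0.2,"dz":-5,"wx":0,"wy":0,"wz":0},{"dx":0,"dy":-0.2,"dz":-9,"wx":0,"wy":0,"wz":0},{"dx":0,"dy":-0.2,"dz":-13,"wx":0,"wy":0,"wz":0},{"dx":0,"dy":-0.2,"dz":-17,"wx":0,"wy":0,"wz":0},{"dx":0,"dy":-0.2,"dz":-17,"wx":0,"wy":0,"wz":0}]' 4
python3 - <<'E'
from h import *
np.set_printoptions(precision=4,suppress=True)
fs=[]
for c in ['scene','top','wrist']:
  fs.append(snap(c,'end_'+c))
  for q in ['flange_underside','ring_pin']:
    for r in arm.mark_of(c,q)[:2]: print(c,q,np.array(r['centre']),round(r['confidence'],2))
a=cv2.resize(fs[0][150:310,140:300],(400,400),interpolation=3); b=cv2.resize(fs[2],(400,300))
cv2.imwrite('pics/end.png',np.hstack([a,cv2.copyMakeBorder(b,0,100,0,0,0)])[:,:,::-1])
E
```

```text
t: 35.6
eef_pos: [0.5439, 0.1303, 0.3297]
ee_rot: [-3.136, -0.003, -0.665]
force: [0.9, 0.4, -0.6]
width: 0.0403
gripper_force: 0.0
scene flange_underside [ 0.6321 -0.1481  0.0776] 0.76
scene flange_underside [0.6115 0.0798 0.1172] 0.65
scene ring_pin [0.541  0.1324 0.177 ] 0.96
top flange_underside [0.6083 0.0798 0.1184] 0.55
top flange_underside [ 0.6364 -0.1455  0.0803] 0.5
wrist flange_underside [0.6111 0.0751 0.1206] 0.58
wrist ring_pin [0.5417 0.1293 0.1745] 0.84
wrist ring_pin [ 0.3758 -0.1321  0.0015] 0.71
```

View pics/end.png

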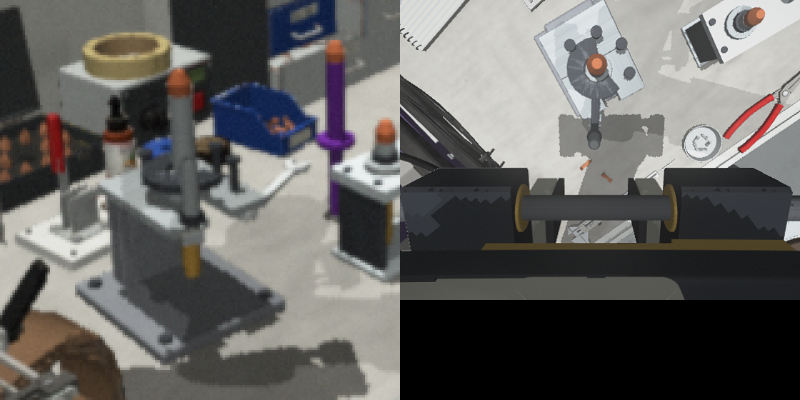

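```bash
python3 -c "
from h import *
print(proj('scene',[[.6098,.0768,.23],[.6098,.0768,.04]]))
print(proj('wrist',[[.6098,.0768,.23]])*400/560)
print(arm.job_done(), arm.get_state()['t'])"
```

```text
[[210.52793565 176.9550977 ]
 [216.4761548  258.65249054]]
[[196.70826522  63.41516504]]
the job is handed in; nothing more can be done
the job is handed in; nothing more can be done
```

The job is handed in at about 36 s: the long holder sits upright in the fork with its flange on the plate, the lock ring is at its locked stop, and the robot is clear; the verdict itself was not shown to me.

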